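# Aim the bench work light at the motor under repair

### The job

Swivel and tilt the yellow work light so that its beam is centred on the middle of the small silver motor with the brass gear on top, then let go of it. Leave the motor, the green bin, the jar, the screwdriver and the portafilter where they are.

Things in the scene. Friction and masses are not known exactly. Their poses are not given: they have to be found in the camera images.
- lamp_base: Round dark steel foot of the work light, 140 mm across, 18 mm thick, fixed to the bench. Origin: centre of its underside; the vertical swivel axis rises from it. z is up; its x axis is the way the lamp faces, seen from above, at swivel 0. A steel stem, then a fork, rise from it and carry the head.
- lamp_swivel (a joint): Swivel of the fork and head about the vertical axis through the foot's centre, rad; 0 faces along the foot's x, positive turns left (anticlockwise from above); range -1.5 to 1.5. Stiff: stays where left (about 0.15 N m).
- lamp_tilt (a joint): Tilt of the head about the horizontal axis through lamp_pivot, rad; 0 shines level, positive shines downward, negative upward; range -0.7 to 1.1. Stiff: stays where left (about 0.3 N m).
- lamp_pivot (a point): Centre of the lamp head, where tilt and swivel axes cross, 200 mm above the bench. Turns with the head: x points out of the pale lens along the beam's centre, y along the tilt axis to the head's left, z to the handle. The head is a yellow box 34 (x) x 170 (y) x 110 mm (z), pale lens with round LEDs in front, dark fins to 30 mm behind the pivot, fork arms and knobs beside it out to y = +-114 mm.
- lamp_handle (a point): Middle of the black carrying handle on top of the head, on the bar's axis, 100 mm from lamp_pivot along the head's z. The bar is round, 14 mm thick, parallel to the tilt axis (y), 130 mm between the centres of its two posts, with a 38 mm gap between bar and head. Axes as lamp_pivot.
- motor_mid (a point): Middle of the small motor: an upright silver cylinder 70 mm across and 60 mm high with a black band low down and a brass gear (to 72 mm high) and steel shaft on top. This point is on its axis, 30 mm above the bench. It stands ahead of the lamp on one side, the bin on the other. 0.7 kg, loose.
- bin: Open green plastic parts bin, 110 x 90 x 50 mm, loose. Origin: centre of its underside.
- screwdriver: Screwdriver with a red handle, 200 mm long, lying on the bench, loose.
- portafilter: Coffee-machine filter holder: steel cup 68 mm across and 40 mm high (origin: centre of its underside) with a black handle along its -x to 158 mm from the origin, loose.
- jar: Glass jar with a blue cap, 64 mm across, 85 mm high, loose. Origin: centre of its underside.
Things that resemble listed ones, but are neither listed nor needed, are in the scene too. Of the things that look like the part that bears motor_mid, the smallest one is meant.

How it is judged:
By the outcome, as a careful person would: the job done as asked, in the order asked, and still so for the second after the job is handed in, with the robot touching nothing.
It also fails if it takes over 38 s, if anything falls off the work surface, if the arm or the gripper's body presses on something with over 40 N, if the wrist force passes 120 N, or if a joint passes its speed limit or range.

### The arm

A 6-joint arm with a two-finger parallel gripper is mounted at the origin on the work surface. World frame = base frame: x ahead of the robot, y to its left, z up, the work surface at z = 0. Lengths are in m, angles in rad, forces in N, time in s.
With the tool pointing down it reaches from about 0.35 to 1 m from the base axis. Payload 7.1 kg.
Tool frame: the origin (TCP) lies midway between the tips of the shut fingers; the grasp point (between the pads) lies 19 mm behind it; z points along the fingers, y is the line along which they close (so a half turn about z gives the same grasp; the last joint's range is limited). The gripper opens to 85 mm and grips with 20 to 120 N. Pads are 22 mm wide; open, the fingers measure 114 mm over their backs; the gripper's body (76 mm by 85 mm) begins 54 mm behind the grasp point. The pads swing forward as they close: fully open they stand 13 mm farther back than shut.
Start: joints at [-1.335, 0.423, 1.63, -0, 1.089, -0.019], TCP at [0.158, -0.605, 0.206] pointing down, gripper open.
Joint ranges: [-3, 3], [-0.9, 2.11], [0.09, 2.58], [-1.31, 4.45], [0.11, 2.69], [-2.54, 2.54]. Speed limits (rad/s): [2.39, 2.39, 3.01, 3.14, 3.14, 3.14].

### API

Orientations are given as a unit quaternion [w, x, y, z].
In Python, from rig import env, vision gives the robot as it stands.
- The arm moves only by the tool step_arm, never from a script. Its argument "steps" is a list of rows, each a list of 7 numbers: the turn, a rotation vector about the tool's x, y, z in rad, then the shift along the tool's x, y, z in m, then the finger opening in m, from 0 to 0.0854. A call has 1 to 5 rows; each row is the pose to reach, as a shift and turn from the pose commanded when the call began, along the tool's axes at that moment; what a row does not reach only later rows make up. A row lasts 1/12 s, in which the tool goes at most 41.7 mm and 7.16 degrees, less where a joint would pass 70% of its speed; a pose out of reach is approached as far as the arm can. A call with a gripper value outside its range is refused whole. The fingers move at their own pace and stop on an object; the grip force is fixed at half the most. Time passes only in rows, so rows that repeat a pose let the fingers close. It gives the time, the measured TCP pose, the force, the opening and the grip force at its end, in the units of the state.
- env.get_state(): the state, without advancing time (a new reading comes with each control period).
- vision.camera(name): name is "scene" or "top" or "wrist"; returns the picture (480x640x3 uint8, red, green, blue); there is no depth.
- vision.camera_model(name): a dict with "vertical_fov" (degrees; the focal length in pixels is half the picture's height over the tangent of half this angle, whatever the lens; pixels are square), "cx", "cy" (the principal point, pixels), "distortion" ([k1, k2, p1, p2, k3] as OpenCV has them; the pictures are not rectified), "R" (3x3) and "t" (3): a world point X has camera coordinates R X + t; the wrist camera has in their place "mount" (4x4, takes a point from camera to tool coordinates, whose origin is the TCP and whose axes are the flange's). Camera axes: x right, y down, z forward; pixel columns grow to the right and rows downward; lengths in m; the calibration is good to about 2 mm. A picture is of the moment at which its call begins: read the wrist's pose just before it. camera_model takes no time and is no camera call.
- env.hand_in(): hands the job in; it is judged then, once.
The state is a dict: "time_s": time; "joint_positions": joint angles; "dq": joint speeds; "effort": joint torques, N m; "ee_pos": TCP position; "eef_rot": TCP orientation; "force": force on the tool from outside, world axes, zero at the start; "torque": the same for the moment, N m; "finger_gap": opening from 0.0 (shut) to 1.0 (fully open); "gripper_force": force on a finger pad.
Only numpy, scipy, OpenCV 4.12 (cv2) and the standard library are available. Lean on these libraries where they do the work, as an engineer would, in place of code of your own. Each camera call takes 0.05 s, during which the arm holds its last target. There are 200 camera calls.

## Working session

There is one attempt and no reset: what is moved stays moved. The work goes in short steps, Python scripts to look and compute and a tool call to move; the robot and the scene stay as the last step left them, time stands still between calls to the robot, and variables do not carry over. Pictures are saved under pics/ and viewed, at most 10 in all, crops included, and the job is handed in when it is done.

Besides the shell and the picture viewer there is one more tool, called after "Call:" as name(argument=value, ...) on one line, values as JSON. step_arm: Moves the arm, as the interface text tells. Its arguments: {"type":"object","properties":{"steps":{"type":"array"}},"required":["steps"]}

```bash
mkdir -p pics; ls; python3 - <<'E'
from rig import env, vision
import cv2
for n in ("scene","top"):
    im=vision.camera(n); cv2.imwrite(f"pics/{n}0.png",im[:,:,::-1])
    m=vision.camera_model(n); print(n,m)
print(env.get_state())
print(vision.camera_model("wrist"))
E
```

```text
pics
scene {'vertical_fov': 53.98320950766132, 'cx': 315.0829458746018, 'cy': 240.0322951217907, 'distortion': array([-0.10261758,  0.        ,  0.        ,  0.        ,  0.        ]), 'R': array([[ 0.75863198,  0.65144847,  0.00961283],
       [ 0.41263233, -0.46900045, -0.78087972],
       [-0.50419448,  0.5963669 , -0.62460744]]), 't': array([-0.52986415, -0.04013157,  1.45327448])}
top {'vertical_fov': 44.37980976066782, 'cx': 318.69225741386686, 'cy': 246.23414955449076, 'distortion': array([0.05115847, 0.        , 0.        , 0.        , 0.        ]), 'R': array([[ 0.01722978, -0.99975605,  0.01381934],
       [-0.99096014, -0.01891408, -0.13281665],
       [ 0.13304563, -0.01140602, -0.99104428]]), 't': array([0.09163709, 0.5788389 , 1.49059811])}
{'time_s': 0.1, 'joint_positions': array([-1.33500233e+00,  4.23791176e-01,  1.63062391e+00, -9.05506137e-06,
        1.08858092e+00, -1.90257044e-02]), 'dq': array([ 0.00105889, -0.00221397, -0.00174157, -0.00015585,  0.00152198,
        0.00046859]), 'effort': array([ 2.04805168e-03, -5.58424473e+01, -2.82443923e+01,  5.62804033e-0
[... 188 characters left out ...]
]), 'force': array([-0.17532486,  0.00075809, -0.23514105]), 'torque': array([-0.01295226,  0.019527  , -0.03531924]), 'gripper_force': 0.0, 'finger_gap': 1.0009184525684494}
{'vertical_fov': 59.93621001244243, 'cx': 313.2526291185627, 'cy': 244.28571490710306, 'distortion': array([-0.09395639,  0.        ,  0.        ,  0.        ,  0.        ]), 'mount': array([[-1.04711086e-04, -9.61470037e-01, -2.74909724e-01,
         6.90241229e-02],
       [ 9.99999701e-01,  1.09785082e-04, -7.64855162e-04,
         8.32799409e-04],
       [ 7.65566307e-04, -2.74909722e-01,  9.61469739e-01,
        -1.67445227e-01],
       [ 0.00000000e+00,  0.00000000e+00,  0.00000000e+00,
         1.00000000e+00]])}
```

View pics/scene0.png

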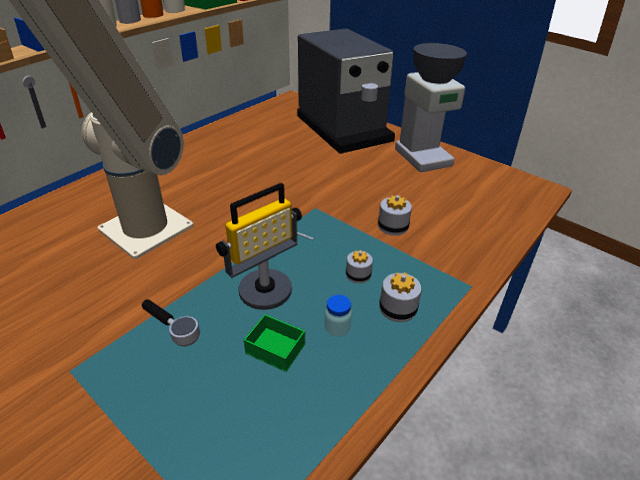

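View pics/top0.png

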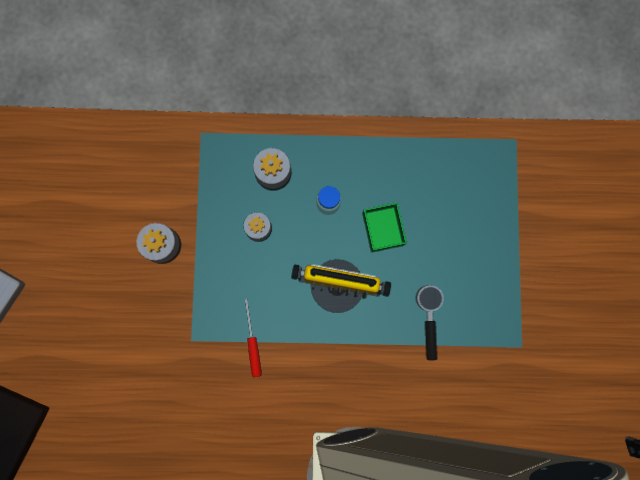

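The scene view shows the lamp at (262,250), with the small motor at (359,265) between the two larger ones. In the top view, the small motor is at (257,227), the lamp foot at (338,286) and the lamp's black handle bar on the yellow head at about (342,278).

```bash
cat > h.py <<'E'
import numpy as np, cv2
from rig import env, vision
from scipy.spatial.transform import Rotation as Ro
def K(m):
    f=240/np.tan(np.radians(m["vertical_fov"]/2)); return np.array([[f,0,m["cx"]],[0,f,m["cy"]],[0,0,1]])
def cam(n,st=None):
    m=vision.camera_model(n)
    if n=="wrist":
        q=st["eef_rot"]; T=np.eye(4); T[:3,:3]=Ro.from_quat([q[1],q[2],q[3],q[0]]).as_matrix(); T[:3,3]=st["ee_pos"]
        T=np.linalg.inv(T@np.asarray(m["mount"])); m["R"]=T[:3,:3]; m["t"]=T[:3,3]
    return m
def ray(m,uv):
    p=cv2.undistortPoints(np.array(uv,float).reshape(-1,1,2),K(m),m["distortion"]).reshape(-1,2)
    d=np.c_[p,np.ones(len(p))]@m["R"]; return -m["R"].T@m["t"], d/np.linalg.norm(d,axis=1)[:,None]
def onz(m,uv,z):
    o,d=ray(m,uv); return o+d*((z-o[2])/d[:,2])[:,None]
def tri(m1,a,m2,b):
    o1,d1=ray(m1,a); o2,d2=ray(m2,b); d1,d2=d1[0],d2[0]
    s=np.linalg.lstsq(np.c_[d1,-d2],o2-o1,rcond=None)[0]; p,q=o1+s[0]*d1,o2+s[1]*d2
    return (p+q)/2,np.linalg.norm(p-q)
def proj(m,X):
    return cv2.projectPoints(np.array(X,float).reshape(-1,1,3),cv2.Rodrigues(m["R"])[0],m["t"],K(m),m["distortion"])[0].reshape(-1,2)
def mask(im,lo,hi): return cv2.inRange(cv2.cvtColor(im,cv2.COLOR_RGB2HSV),lo,hi)
E
python3 - <<'E'
from h import *
S,T=cam("scene"),cam("top")
s=cv2.imread("pics/scene0.png")[:,:,::-1]; t=cv2.imread("pics/top0.png")[:,:,::-1]
def blob(im,lo,hi,box):
    x0,y0,x1,y1=box; k=mask(np.ascontiguousarray(im),lo,hi)[y0:y1,x0:x1]
    ys,xs=np.nonzero(k); return len(xs),np.array([xs.mean()+x0,ys.mean()+y0])
g=(12,90,80),(30,255,255)
nt,gt=blob(t,*g,(240,210,275,245)); ns,gs=blob(s,*g,(345,248,376,268))
print("gear",nt,gt,ns,gs,onz(T,gt,.07),onz(S,gs,.07),tri(T,gt,S,gs))
# yellow head & handle lines in top
k=mask(np.ascontiguousarray(t),(20,120,100),(32,255,255))[255:305,290:395]
ys,xs=np.nonzero(k); print("yellow",cv2.minAreaRect(np.c_[xs+290,ys+255].astype(np.float32)))
for n,im,box in(("s",s,(205,175,385,315)),("t",t,(235,205,405,320))):
    x0,y0,x1,y1=box
    cv2.imwrite(f"pics/crop_{n}.png",cv2.resize(im[y0:y1,x0:x1,::-1],None,fx=4.4,fy=4.4,interpolation=cv2.INTER_CUBIC)[:600])
E
```

```text
gear 154 [256.16883117 224.38311688] 126 [359.56349206 256.65079365] [[0.62595229 0.26290102 0.07      ]] [[0.63051382 0.25881953 0.07      ]] (array([0.62705009, 0.26360035, 0.0648863 ]), np.float64(0.0006022786392400254))
yellow ((341.7137756347656, 278.3534240722656), (75.7456283569336, 14.629270553588867), 10.56101131439209)
```

View pics/crop_t.png

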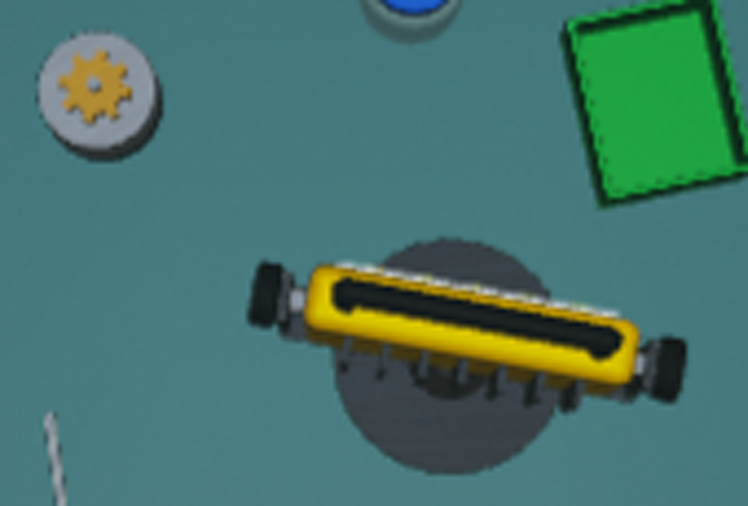

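View pics/crop_s.png

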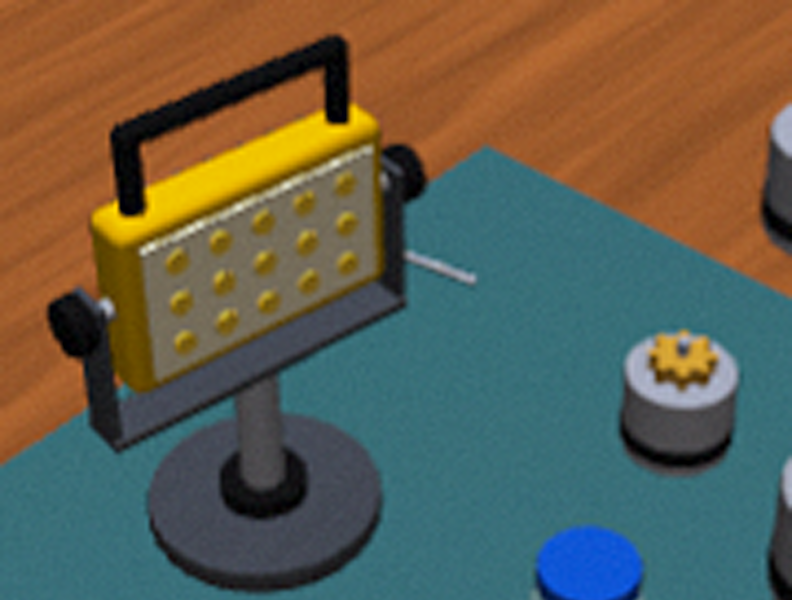

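In the top crop, the handle bar runs from (345,294) to (603,340), the knobs are at (267,295) and (668,370), and the foot is centred near (451,355). In the scene crop, the bar ends are at (123,133) and (337,45), the knobs at (75,323) and (404,173).

```bash
python3 - <<'E'
from h import *
S,T=cam("scene"),cam("top")
t_=lambda u,v:[235+u/4.4-.4,205+v/4.4-.4]; s_=lambda u,v:[205+u/4.4-.4,175+v/4.4-.4]
print("foot",onz(T,t_(451,355),.018),onz(S,s_(265,498),.018))
L=tri(T,t_(345,294),S,s_(337,45));R=tri(T,t_(603,340),S,s_(123,133));print("handle L,R",L,R,np.linalg.norm(L[0]-R[0]))
kL=tri(T,t_(267,295),S,s_(404,173));kR=tri(T,t_(668,370),S,s_(75,323));print("knobs",kL,kR,(kL[0]+kR[0])/2)
h=(L[0]+R[0])/2;p=(kL[0]+kR[0])/2
yv=L[0]-R[0];yaw=np.arctan2(-yv[0],yv[1]);yk=kL[0]-kR[0];print("yaw",yaw,np.arctan2(-yk[0],yk[1]),"handle mid",h)
# motor top centre: silver disc ellipse at z=.06
for n,m,uv in(("T",T,t_(98,91)),("S",S,s_(681,372))):print(n,onz(m,uv,.06))
mm=np.array([.627,.262,.03])
for P in(p,np.array([*onz(T,t_(451,355),.018)[0][:2],.2])):
    d=mm-P; print("aim yaw",np.arctan2(d[1],d[0]),"tilt",np.arctan2(-d[2],np.hypot(*d[:2])),"P",P, "handle fwd", (h-P)@[np.cos(yaw),np.sin(yaw),0])
print(cam("top")["R"].T@-cam("top")["t"])
E
```

```text
foot [[0.47789469 0.05210074 0.018     ]] [[0.48568215 0.04651712 0.018     ]]
handle L,R (array([0.48841362, 0.11740345, 0.2998118 ]), np.float64(0.0028831491705834014)) (array([ 0.4668341 , -0.00984234,  0.29970581]), np.float64(0.0018398978321118387)) 0.1290626907968793
knobs (array([0.49650989, 0.15821766, 0.1989777 ]), np.float64(0.0034734633538281716)) (array([ 0.46038735, -0.05262961,  0.20023348]), np.float64(0.001895734663627398)) [0.47844862 0.05279402 0.19960559]
yaw -0.16799088468616813 -0.16967367397646502 handle mid [0.47762386 0.05378056 0.29975881]
T [[0.62535152 0.26199337 0.06      ]]
S [[0.6297886  0.26010855 0.06      ]]
aim yaw 0.9533423405482877 tilt 0.5840813686460065 P [0.47844862 0.05279402 0.19960559] handle fwd -0.000978102993116001
aim yaw 0.9531471216287034 tilt 0.5835642783399764 P [0.47789469 0.05210074 0.2       ] handle fwd -0.0005478901958355681
[0.37370983 0.11956473 1.5528618 ]
```

```bash
cat >> h.py <<'E'
P=np.array([.478,.0525,.2])
def pose(st):
    q=st["eef_rot"]; return Ro.from_quat([q[1],q[2],q[3],q[0]]),np.array(st["ee_pos"])
def rel(R,p,st=None):
    R0,p0=pose(st or env.get_state()); d=(R0.inv()*R).as_rotvec(); return np.r_[d,R0.inv().apply(p-p0)].round(4)
def head(yaw,tilt): return Ro.from_euler("ZY",[yaw,tilt])
def grasp(yaw,tilt,up=0,L=.1):
    H=head(yaw,tilt); # tool z=-head z, tool y=head x, tool x=head y
    M=H.as_matrix(); R=Ro.from_matrix(np.c_[M[:,1],M[:,0],-M[:,2]]); return R,P+M[:,2]*(L-.019+up)
E
python3 - <<'E'
from h import *
R,p=grasp(-.169,0,.12)
R0,_=pose(env.get_state())
print(rel(R0,np.array([.42,-.35,.42]))); print(rel(R,np.array([.42,-.35,.42]))); print(rel(R,p))
E
```

```text
[ 0.      0.      0.      0.3182 -0.1802 -0.2141]
[-1.200e-03 -8.000e-04 -1.147e+00  3.182e-01 -1.802e-01 -2.141e-01]
[-1.200e-03 -8.000e-04 -1.147e+00  4.758e-01 -5.551e-01 -1.946e-01]
```

Call:
step_arm(steps=[[0,0,-0.11,0.02,-0.01,-0.035,0.085],[0,0,-0.22,0.05,-0.03,-0.06,0.085],[0,0,-0.33,0.08,-0.05,-0.085,0.085],[0,0,-0.44,0.11,-0.065,-0.11,0.085],[0,0,-0.55,0.14,-0.08,-0.135,0.085]])

```text
time_s: 0.52
ee_pos: [0.2705, -0.493, 0.3392]
eef_rot: [-0.001, 0.919, 0.394, -0.0]
force: [0.7, -0.4, -0.3]
finger_gap: 0.999
gripper_force: 0.0
```

```bash
python3 - <<'E'
from h import *
R,p=grasp(-.169,0,.12)
print(pose(env.get_state())[1],rel(R,np.array([.42,-.35,.42])),rel(R,p))
E
```

```text
[ 0.27046287 -0.49295678  0.33918577] [-0.0009 -0.0007 -0.5922  0.2067  0.0096 -0.0807] [-0.0009 -0.0007 -0.5922  0.5381 -0.2261 -0.0614]
```

Call:
step_arm(steps=[[0,0,-0.12,0.04,0,-0.015,0.085],[0,0,-0.24,0.08,0,-0.03,0.085],[0,0,-0.36,0.12,0,-0.045,0.085],[0,0,-0.48,0.16,0,-0.06,0.085],[0,0,-0.592,0.2,-0.01,-0.065,0.085]])

```text
time_s: 0.93
ee_pos: [0.4014, -0.3462, 0.4048]
eef_rot: [0.001, 0.764, 0.645, 0.0]
force: [0.5, -0.7, 0.2]
finger_gap: 0.99
gripper_force: 0.0
```

```bash
python3 - <<'E'
from h import *
R,p=grasp(-.169,0,.12)
print(pose(env.get_state())[1],rel(R,p))
E
```

```text
[ 0.40141264 -0.34621068  0.40476378] [0.0025 0.0016 0.0007 0.4059 0.0087 0.0031]
```

Call:
step_arm(steps=[[0,0,0,0.04,0,0,0.085],[0,0,0,0.08,0,0,0.085],[0,0,0,0.12,0,0,0.085],[0,0,0,0.16,0.005,0,0.085],[0,0,0,0.2,0.005,0,0.085]])

```text
time_s: 1.35
ee_pos: [0.4392, -0.1488, 0.4028]
eef_rot: [-0.0, 0.766, 0.643, 0.0]
force: [0.6, 0.9, 0.1]
finger_gap: 1.002
gripper_force: 0.0
```

Call:
step_arm(steps=[[0,0,0,0.04,0,0,0.085],[0,0,0,0.08,0,0,0.085],[0,0,0,0.12,0,0,0.085],[0,0,0,0.16,0,0,0.085],[0,0,0,0.19,0,0,0.085]])

```text
time_s: 1.77
ee_pos: [0.4717, 0.0392, 0.4028]
eef_rot: [-0.0, 0.766, 0.643, 0.0]
force: [-0.2, 0.1, 0.4]
finger_gap: 0.994
gripper_force: 0.0
```

```bash
python3 - <<'E'
from h import *
R,p=grasp(-.169,0,.12)
print(pose(env.get_state())[1],rel(R,p))
st=env.get_state(); im=vision.camera("wrist"); cv2.imwrite("pics/w1.png",im[:,:,::-1])
W=cam("wrist",st); H=head(-.169,0)
print(proj(W,[P+H.apply(v) for v in([0,.065,.1],[0,-.065,.1],[0,0,.1],[0,0,0],[0,.11,0],[0,-.11,0])]))
E
```

```text
[0.47165754 0.03922117 0.4027695 ] [-0.0003 -0.0005 -0.0039  0.0142  0.004   0.0018]
[[319.88917863 109.39721071]
 [319.87264101 302.37977877]
 [319.91455904 211.55739164]
 [318.36206058 189.47180153]
 [318.18543116  59.0193793 ]
 [318.4351068  303.20728094]]
```

View pics/w1.png

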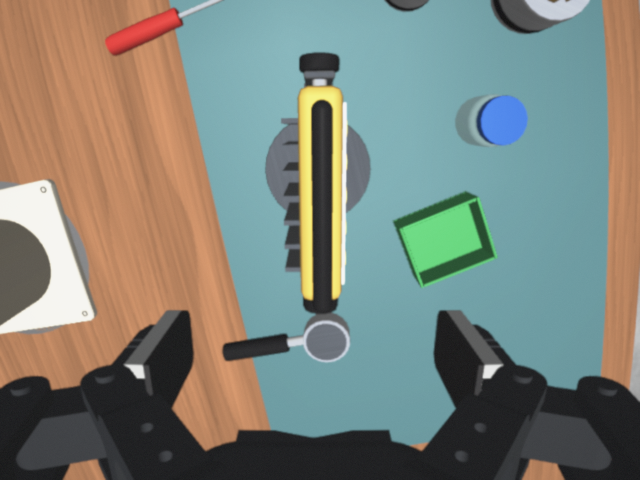

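The wrist view shows the bar from (321,103) to (322,308), within 2 px of my prediction, and the fingers straddle it. I'm going down to grasp it.

Call:
step_arm(steps=[[0,0,-0.004,0.014,0.005,0.02,0.085],[0,0,-0.004,0.014,0.005,0.05,0.085],[0,0,-0.004,0.014,0.005,0.085,0.085],[0,0,-0.004,0.014,0.005,0.11,0.085],[0,0,-0.004,0.014,0.005,0.121,0.085]])

```text
time_s: 2.23
ee_pos: [0.4769, 0.0493, 0.2782]
eef_rot: [-0.002, 0.764, 0.645, -0.002]
force: [-0.5, -0.4, -0.5]
finger_gap: 0.993
gripper_force: 0.0
```

Call:
step_arm(steps=[[0,0,0,0,0,0,0.04],[0,0,0,0,0,0,0.025],[0,0,0,0,0,0,0.02],[0,0,0,0,0,0,0.02],[0,0,0,0,0,0,0.02]])

```text
time_s: 2.65
ee_pos: [0.4802, 0.0493, 0.2834]
eef_rot: [0.001, 0.765, 0.644, 0.001]
force: [0.2, 0.5, 0.2]
finger_gap: 0.298
gripper_force: 0.0
```

```bash
python3 - <<'E'
from h import *
R,p=grasp(-.169,0,0)
s=env.get_state();print(pose(s)[1],rel(R,p),s["finger_gap"],s["joint_positions"].round(2))
E
```

```text
[0.48016236 0.04934319 0.28343006] [ 0.0027 -0.0007 -0.0012  0.0027 -0.0027  0.0024] 0.2977689255627689 [0.08 0.12 1.86 0.   1.16 0.25]
```

Call:
step_arm(steps=[[0,0,0,0.003,-0.002,0.002,0.0],[0,0,0,0.003,-0.002,0.002,0.0],[0,0,0,0.003,-0.002,0.002,0.0],[0,0,0,0.003,-0.002,0.002,0.0],[0,0,0,0.003,-0.002,0.002,0.0]])

```text
time_s: 3.07
ee_pos: [0.479, 0.053, 0.2818]
eef_rot: [0.001, 0.765, 0.645, 0.002]
force: [-0.1, -0.2, 9.7]
finger_gap: -0.0
gripper_force: 4.9
```

```bash
python3 - <<'E'
from h import *
s=env.get_state();print(pose(s)[1],rel(*grasp(-.169,0,0)),s["finger_gap"],s["gripper_force"],s["force"])
# path rows for yaw then tilt
for y in(.05,.16,.27,.38,.5): print(rel(*grasp(y,0)))
E
```

```text
[0.47901537 0.05297631 0.2818375 ] [ 0.0035 -0.001  -0.0009 -0.0006 -0.0009  0.0008] -0.00046218098994071504 4.9354009330272675 [-0.13545629 -0.20467951  9.6635769 ]
[ 0.0036 -0.0007 -0.2199 -0.0006 -0.0009  0.0008]
[ 0.0036 -0.0005 -0.3299 -0.0006 -0.0009  0.0008]
[ 3.700e-03 -3.000e-04 -4.399e-01 -6.000e-04 -9.000e-04  8.000e-04]
[ 3.700e-03 -1.000e-04 -5.499e-01 -6.000e-04 -9.000e-04  8.000e-04]
[ 3.700e-03  2.000e-04 -6.699e-01 -6.000e-04 -9.000e-04  8.000e-04]
```

```bash
python3 - <<'E'
from h import *
a=vision.camera("wrist"); b=vision.camera("scene")
b=cv2.resize(b[120:330,180:400],(400,382),interpolation=cv2.INTER_CUBIC); a=cv2.resize(a,(400,300))
o=np.zeros((382,800,3),np.uint8); o[:,:400]=b; o[:300,400:]=a; cv2.imwrite("pics/c2.png",o[:,:,::-1])
E
```

```text
(no output)
```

View pics/c2.png

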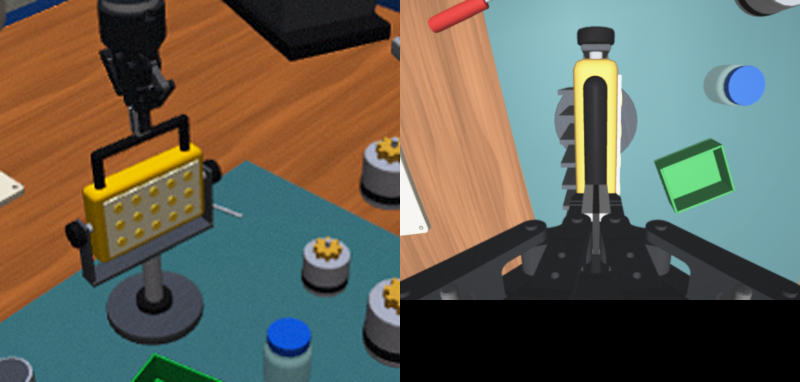

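```bash
python3 - <<'E'
from h import *
s=env.get_state(); print(s["ee_pos"],s["finger_gap"],s["gripper_force"],s["force"],s["joint_positions"])
a=vision.camera("wrist"); b=vision.camera("scene")
S=cam("scene");W=cam("wrist",s); H=head(-.169,0)
X=[s["ee_pos"]]+[P+H.apply(v) for v in([0,.065,.1],[0,-.065,.1])]
print(proj(S,X),proj(W,X))
b=cv2.resize(b[130:240,210:310],(400,440),interpolation=cv2.INTER_CUBIC); a=cv2.resize(a[220:420,220:420],(400,400),interpolation=cv2.INTER_CUBIC)
o=np.zeros((440,800,3),np.uint8); o[:,:400]=b; o[:400,400:]=a; cv2.imwrite("pics/c3.png",o[:,:,::-1])
E
```

```text
[0.47899303 0.05299738 0.28181672] 0.0027769855707235514 4.934584200382233 [-1.58985143 -0.40465956  9.19798491] [8.54037322e-02 1.18169499e-01 1.86116765e+00 1.54458496e-04
 1.15864673e+00 2.55187207e-01]
[[258.14850879 201.53100277]
 [280.48130109 185.0454209 ]
 [232.43914073 205.06446305]] [[313.88904931 290.72766363]
 [311.4196277  138.95115873]
 [312.08342282 443.44670457]]
```

View pics/c3.png

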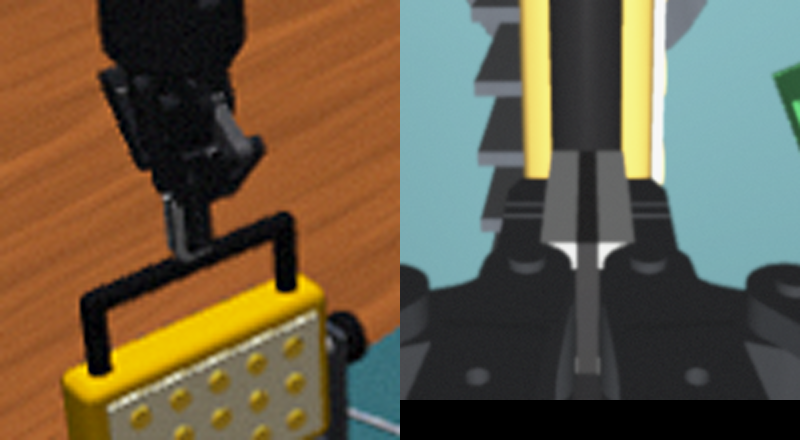

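The shut tips are resting on top of the bar, so the fingers missed it by going too shallow. They sit roughly 20 mm higher in the scene view than the reported TCP. Going 20 mm deeper still clears the head top at 0.255, so I'll open, lower and close again.

Call:
step_arm(steps=[[0,0,0,0,0,-0.01,0.05],[0,0,0,0,0,-0.01,0.085],[0,0,0,0,0,-0.01,0.085],[0,0,0,0,0,-0.01,0.085],[0,0,0,0,0,-0.01,0.085]])

```text
time_s: 3.68
ee_pos: [0.4775, 0.0527, 0.2896]
eef_rot: [-0.0, 0.765, 0.645, -0.0]
force: [-0.2, -0.6, -0.2]
finger_gap: 0.71
gripper_force: 0.0
```

Call:
step_arm(steps=[[0,0,0,0,0,0.01,0.085],[0,0,0,0,0,0.02,0.085],[0,0,0,0,0,0.027,0.085],[0,0,0,0,0,0.03,0.085],[0,0,0,0,0,0.03,0.085]])

```text
time_s: 4.1
ee_pos: [0.477, 0.0526, 0.2585]
eef_rot: [-0.001, 0.765, 0.645, -0.001]
force: [0.6, -0.9, -0.2]
finger_gap: 0.996
gripper_force: 0.0
```

Call:
step_arm(steps=[[0,0,0,0,0,0,0.04],[0,0,0,0,0,0,0.03],[0,0,0,0,0,0,0.025],[0,0,0,0,0,0,0.02],[0,0,0,0,0,0,0.02]])

```text
time_s: 4.52
ee_pos: [0.478, 0.0527, 0.2602]
eef_rot: [0.0, 0.765, 0.645, 0.0]
force: [0.2, 0.8, -0.5]
finger_gap: 0.295
gripper_force: 0.0
```

```bash
python3 - <<'E'
from h import *
s=env.get_state(); print(s["ee_pos"],s["finger_gap"],s["gripper_force"],s["force"])
a=vision.camera("wrist"); b=vision.camera("scene")
S=cam("scene");print(proj(S,[s["ee_pos"]]))
b=cv2.resize(b[130:240,210:310],(400,440),interpolation=cv2.INTER_CUBIC); a=cv2.resize(a[200:400,220:420],(400,400),interpolation=cv2.INTER_CUBIC)
o=np.zeros((440,800,3),np.uint8); o[:,:400]=b; o[:400,400:]=a; cv2.imwrite("pics/c4.png",o[:,:,::-1])
E
```

```text
[0.4779787  0.05267961 0.26024982] 0.29467102232602604 0.0 [ 0.22140188  0.78011279 -0.51525919]
[[258.34532207 209.22081729]]
```

View pics/c4.png

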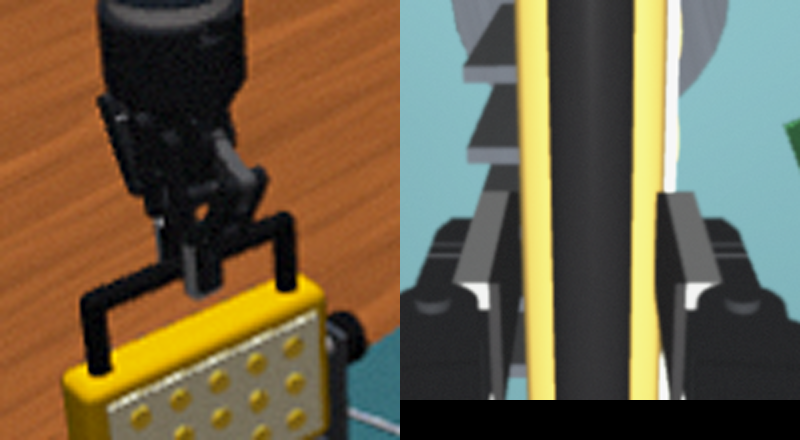

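The fingers now straddle the bar, with the tips below it at crop (200,295), so I'm closing.

Call:
step_arm(steps=[[0,0,0,0,0,0,0.0],[0,0,0,0,0,0,0.0],[0,0,0,0,0,0,0.0],[0,0,0,0,0,0,0.0],[0,0,0,0,0,0,0.0]])

```text
time_s: 5.03
ee_pos: [0.4781, 0.0527, 0.2603]
eef_rot: [0.0, 0.765, 0.645, 0.0]
force: [-0.5, -1.1, 5.1]
finger_gap: 0.14
gripper_force: 58.5
```

```bash
python3 - <<'E'
from h import *
s=env.get_state(); print(s["ee_pos"],s["finger_gap"],s["gripper_force"],s["force"],rel(*grasp(-.169,0,-.019)))
E
```

```text
[0.47808382 0.0526582  0.26031425] 0.13981344674149687 58.52437734603882 [-0.50382178 -1.07342262  5.13479827] [ 0.0007 -0.0001 -0.001  -0.0002 -0.0001 -0.0017]
```

Gripped at 58 N. Before rotating, I'm checking the arm's z offset by comparing objects in w1 with their fixed-camera positions.

```bash
python3 - <<'E'
from h import *
from scipy.optimize import least_squares
S,T=cam("scene"),cam("top")
I={n:np.ascontiguousarray(cv2.imread(f"pics/{n}.png")[:,:,::-1]) for n in("scene0","top0","w1")}
def c(im,lo,hi,box=(0,100,640,400)):
    x0,y0,x1,y1=box;k=np.zeros((480,640),np.uint8);k[y0:y1,x0:x1]=mask(im,lo,hi)[y0:y1,x0:x1]
    q=max(cv2.findContours(k,0,2)[0],key=cv2.contourArea);(u,v)=cv2.minAreaRect(q)[0];return [u,v],q
blue=(105,150,120),(125,255,255)
b={n:c(I[n],*blue,box)[0] for n,box in(("scene0",(300,280,380,350)),("top0",(300,170,360,220)),("w1",(400,60,600,170)))}
B=tri(T,b["top0"],S,b["scene0"]);print(b,B)
BT=onz(T,[b["top0"]],.085)[0]; print(BT)
st=dict(ee_pos=np.array([.47166,.03922,.40277]),eef_rot=np.array([0,.766,.643,0]))
W=cam("wrist",st);H=head(-.169,0)
X=np.array([[.4779+0,.0521,.018],B[0],P+H.apply([0,.072,.1]),P+H.apply([0,-.072,.1]),[.4884,.1174,.3]])[:4]
U=np.array([[318,168],b["w1"],[321,102],[322,312]])
def res(d):
    m=dict(W);m["t"]=W["t"]-W["R"]@d;return (proj(m,X)-U).ravel()
r=least_squares(res,[0,0,0]);print(r.x,r.fun.round(1),res(np.zeros(3)).round(1),res(np.array([0,0,.022])).round(1))
E
```

```text
{'scene0': [338.5, 303.0], 'top0': [328.7500305175781, 196.25], 'w1': [503.0, 120.0]} (array([0.7004201 , 0.079542  , 0.08295832]), np.float64(0.000923428194614399))
[0.69962564 0.0792801  0.085     ]
[-0.0009335   0.00179187  0.00321217] [-0.3  2.5 -0.   1.1  0.5 -1.3 -0.4 -0.5] [-1.2  1.5  0.3 -0.4 -1.3 -4.3 -2.1 -0.6] [ -1.3  -0.1  -7.6  -0.2  -1.8  -2.1  -2.5 -13. ]
```

The arm's z agrees to about 3 mm, so a rigid rotation about the pivot is safe. I'm swivelling by 1.12 rad.

Call:
step_arm(steps=[[0,0,-0.1,0,0,0,0],[0,0,-0.21,0,0,0,0],[0,0,-0.32,0,0,0,0],[0,0,-0.43,0,0,0,0],[0,0,-0.54,0,0,0,0]])

```text
time_s: 5.45
ee_pos: [0.4783, 0.0519, 0.2603]
eef_rot: [0.001, 0.563, 0.827, -0.0]
force: [0.3, -5.4, 4.2]
finger_gap: 0.141
gripper_force: 58.8
```

Call:
step_arm(steps=[[0,0,-0.11,0,0,0,0],[0,0,-0.22,0,0,0,0],[0,0,-0.33,0,0,0,0],[0,0,-0.44,0,0,0,0],[0,0,-0.54,0,0,0,0]])

```text
time_s: 5.87
ee_pos: [0.4789, 0.0514, 0.2603]
eef_rot: [0.001, 0.322, 0.947, -0.001]
force: [3.9, -6.0, 1.6]
finger_gap: 0.138
gripper_force: 58.6
```

```bash
python3 - <<'E'
from h import *
s=env.get_state(); print(s["ee_pos"],s["finger_gap"],s["gripper_force"],s["force"],s["torque"],s["joint_positions"].round(2))
for y,t in((.953,0),(.953,.1),(.953,.22),(.953,.34),(.953,.46),(.953,.584)): print(rel(*grasp(y,t,-.0207)))
E
```

```text
[0.47890486 0.05140506 0.26033677] 0.13835890120278563 58.60104024410248 [ 3.92594375 -5.95905595  1.59125564] [-1.14943231 -0.49099152 -0.1937536 ] [ 0.08  0.14  1.89 -0.    1.11 -0.83]
[-0.0004  0.0032 -0.0379  0.0014  0.0003  0.    ]
[ 0.0996  0.0013 -0.038   0.0016  0.0063  0.0003]
[ 0.2196 -0.0009 -0.0381  0.0019  0.0135  0.0015]
[ 0.3396 -0.0032 -0.0381  0.0022  0.0204  0.0035]
[ 0.4596 -0.0055 -0.038   0.0024  0.0271  0.0063]
[ 0.5836 -0.0079 -0.0378  0.0027  0.0335  0.01  ]
```

Call:
step_arm(steps=[[0.09,0,-0.038,0.001,0.006,0,0],[0.2,0,-0.038,0.001,0.0125,0.0012,0],[0.31,0,-0.038,0.0015,0.019,0.003,0],[0.42,0,-0.038,0.0015,0.025,0.005,0],[0.53,0,-0.038,0.002,0.031,0.0085,0]])

```text
time_s: 6.28
ee_pos: [0.4967, 0.0775, 0.2524]
eef_rot: [-0.084, 0.295, 0.918, -0.251]
force: [1.8, -8.4, -2.5]
finger_gap: 0.141
gripper_force: 60.0
```

```bash
python3 - <<'E'
from h import *
s=env.get_state(); print(s["ee_pos"],s["finger_gap"],s["gripper_force"],s["force"],s["torque"],s["joint_positions"].round(2))
print(rel(*grasp(.953,.584,-.0207)))
for n in("scene","top"): cv2.imwrite(f"pics/{n}5.png",vision.camera(n)[:,:,::-1])
E
```

```text
[0.49666439 0.07745485 0.2523575 ] 0.14140819328468632 59.954073429107666 [ 1.76905038 -8.44990326 -2.47418547] [-0.91786193 -0.45718417  0.65999833] [ 0.32  0.43  1.61 -0.3   1.55 -0.55]
[ 0.0485 -0.008  -0.0024  0.0008  0.0028  0.0007]
```

Call:
step_arm(steps=[[0.05,-0.008,-0.002,0.001,0.003,0.0007,0],[0.05,-0.008,-0.002,0.001,0.003,0.0007,0],[0.05,-0.008,-0.002,0.001,0.003,0.0007,0]])

```text
time_s: 6.63
ee_pos: [0.4986, 0.0822, 0.2483]
eef_rot: [-0.087, 0.29, 0.914, -0.27]
force: [9.5, 2.7, -2.6]
finger_gap: 0.138
gripper_force: 62.3
```

```bash
python3 - <<'E'
from h import *
s=env.get_state(); print(s["ee_pos"],s["force"],rel(*grasp(.953,.584,-.0207)))
E
```

```text
[0.49859005 0.08222679 0.24832384] [ 9.4931605   2.74148206 -2.63434622] [ 0.0086  0.0002  0.0026 -0.0004 -0.0035 -0.0001]
```

Call:
step_arm(steps=[[0,0,0,0,0,0,0.02],[0,0,0,0,0,0,0.04],[0,0,0,0,0,0,0.085],[0,0,0,0,0,0,0.085],[0,0,0,0,0,0,0.085]])

```text
time_s: 7.05
ee_pos: [0.4954, 0.0806, 0.2493]
eef_rot: [-0.089, 0.291, 0.913, -0.272]
force: [0.4, -0.2, 0.5]
finger_gap: 0.793
gripper_force: 0.0
```

Call:
step_arm(steps=[[0,0,0,0,0,-0.02,0.085],[0,0,0,0,0,-0.05,0.085],[0,0,0,0,0,-0.08,0.085],[0,0,0,0,0,-0.11,0.085],[0,0,0,0,0,-0.14,0.085]])

```text
time_s: 7.47
ee_pos: [0.5407, 0.1434, 0.3677]
eef_rot: [-0.089, 0.291, 0.913, -0.272]
force: [0.8, 0.6, 0.1]
finger_gap: 0.997
gripper_force: 0.0
```

```bash
python3 - <<'E'
from h import *
s=env.get_state(); print(s["ee_pos"],s["finger_gap"],s["force"])
I={n:vision.camera(n) for n in("scene","top","wrist")}
for n in I: cv2.imwrite(f"pics/{n}6.png",I[n][:,:,::-1])
W=cam("wrist",s);S=cam("scene");T=cam("top");H=head(.953,.584)
X=[P+H.apply(v) for v in([0,.065,.1],[0,-.065,.1],[0,.108,0],[0,-.108,0],[0.017,0,0])]
for m in(W,S,T):print(proj(m,X).round(1).tolist())
s3=cv2.resize(I["scene"][170:310,200:380],(440,342),interpolation=cv2.INTER_CUBIC)
t3=cv2.resize(I["top"][210:330,280:400],(360,360),interpolation=cv2.INTER_CUBIC)
o=np.zeros((600,800,3),np.uint8);o[:342,:440]=s3;o[:360,440:]=t3;o[360:600,:320]=cv2.resize(I["wrist"],(320,240));cv2.imwrite("pics/c6.png",o[:,:,::-1])
E
```

```text
[0.5406634  0.14337104 0.36774996] 0.9973358696161373 [0.82761806 0.62796044 0.13017284]
[[314.6, 137.1], [314.0, 325.9], [313.9, 82.8], [313.4, 319.0], [332.5, 209.2]]
[[276.5, 183.2], [287.1, 213.8], [253.5, 205.0], [267.4, 259.1], [266.0, 232.3]]
[[304.0, 286.0], [339.5, 238.1], [312.6, 318.0], [367.8, 242.6], [335.3, 276.6]]
```

View pics/c6.png

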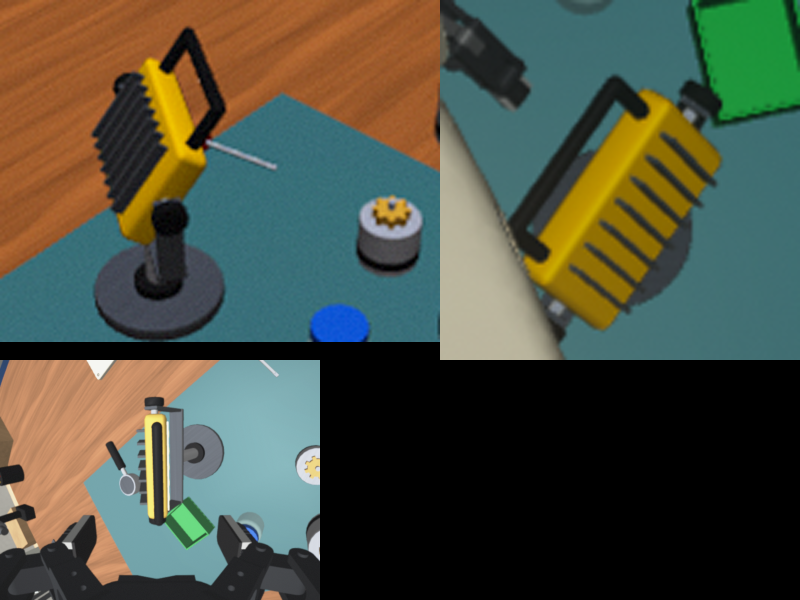

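The bar now runs from about (277,183) to (289,214) in the scene view and from (338,238) to (305,286) in the top view. That is close to the prediction but needs a sub-pixel check, so I'm fitting the bar's centreline in all three views.

```bash
cat > fit.py <<'E'
from h import *
def barline(im,a,b,w):
    # sub-pixel centre of the dark bar across the predicted line a-b, half-search w px
    g=cv2.cvtColor(im,cv2.COLOR_RGB2HSV)[:,:,2].astype(np.float32); a,b=np.array(a),np.array(b)
    n=np.array([-(b-a)[1],(b-a)[0]]);n/=np.linalg.norm(n);o=np.arange(-w,w+.01,.2);out=[]
    for f in np.linspace(.2,.8,25):
        q=a+f*(b-a)+o[:,None]*n
        v=cv2.remap(g,q[:,:1].astype(np.float32),q[:,1:].astype(np.float32),1).ravel()
        d=v<(v.min()+np.percentile(v,85))/2; i=np.argmin(np.where(d,abs(o),99)); lo=hi=i
        while lo>0 and d[lo-1]:lo-=1
        while hi<len(o)-1 and d[hi+1]:hi+=1
        out.append([f,(o[lo]+o[hi])/2,o[hi]-o[lo]])
    out=np.array(out); wd=np.median(out[:,2]); k=abs(out[:,2]-wd)<.25*wd+.3
    c=np.polyfit(out[k,0],out[k,1],1); print("width",wd.round(1),"n",k.sum(),"off ends",np.polyval(c,[0,1]).round(2))
    return a+n*np.polyval(c,0), b+n*np.polyval(c,1)
def measure(st,ims,yaw,tilt,P=P):
    H=head(yaw,tilt);X=[P+H.apply(v) for v in([0,.065,.1],[0,-.065,.1])];pl={}
    for n,im in ims.items():
        m=cam(n,st);a,b=barline(im,*proj(m,X),22 if n=="wrist" else 9)
        o,d=ray(m,[a,b]);N=np.cross(*d);pl[n]=(N/np.linalg.norm(N),o)
    ks=list(pl)
    for i in range(len(ks)):
        for j in range(i):
            (n1,o1),(n2,o2)=pl[ks[i]],pl[ks[j]]; d=np.cross(n1,n2);s=np.linalg.norm(d);d/=s;d*=np.sign(d[1])
            q=np.linalg.lstsq(np.array([n1,n2,d]),[n1@o1,n2@o2,d@P],rcond=None)[0]-P
            y=np.arctan2(-d[0],d[1]); f=q@[np.cos(y),np.sin(y),0]
            print(ks[j],ks[i],"sin",s.round(2),"yaw",y.round(3),"elev",d[2].round(3),"tilt",np.arctan2(f,q[2]).round(3),"r",np.hypot(f,q[2]).round(4))
E
python3 - <<'E'
from fit import *
I={n:np.ascontiguousarray(cv2.imread(f"pics/{n}6.png")[:,:,::-1]) for n in("scene","top","wrist")}
s=env.get_state();measure(s,I,.953,.584)
# sanity on the start pictures
measure(None,{n:np.ascontiguousarray(cv2.imread(f"pics/{n}0.png")[:,:,::-1]) for n in("scene","top")},-.169,0)
E
```

```text
width 5.6 n 24 off ends [ 0.14 -1.68]
width 10.2 n 15 off ends [2.19 0.49]
width 19.4 n 25 off ends [-0.61 -5.44]
scene top sin 0.25 yaw 0.98 elev -0.016 tilt 0.469 r 0.1138
scene wrist sin 0.76 yaw 0.985 elev -0.0 tilt 0.605 r 0.1004
top wrist sin 0.58 yaw 0.981 elev 0.006 tilt 0.608 r 0.0921
width 5.8 n 25 off ends [-0.28 -0.63]
width 6.2 n 25 off ends [-0.1  -0.12]
scene top sin 0.85 yaw -0.168 elev 0.006 tilt 0.003 r 0.099
```

Scene and wrist agree that the bar is at yaw 0.985, tilt 0.605, radius 0.1004 and level, against a target of 0.953 and 0.584. I'm re-gripping for a small correction.

```bash
python3 - <<'E'
from fit import *
print(rel(*grasp(.985,.605,-.0207)),rel(*grasp(.985,.605,.06)))
E
```

```text
[ 2.860e-02 -1.960e-02 -2.560e-02 -2.000e-04 -1.000e-04  1.412e-01] [ 0.0286 -0.0196 -0.0256  0.0014  0.0022  0.0606]
```

Call:
step_arm(steps=[[0.029,-0.02,-0.026,0.0014,0.002,0.03,0.085],[0.029,-0.02,-0.026,0.0014,0.002,0.06,0.085],[0.029,-0.02,-0.026,0.001,0.001,0.095,0.085],[0.029,-0.02,-0.026,0,0,0.125,0.085],[0.029,-0.02,-0.026,0,0,0.141,0.085]])

```text
time_s: 8.03
ee_pos: [0.4916, 0.0778, 0.2449]
eef_rot: [-0.09, 0.275, 0.913, -0.289]
force: [-1.0, -0.0, 0.0]
finger_gap: 0.994
gripper_force: 0.0
```

Call:
step_arm(steps=[[0,0,0,0,0,0,0.05],[0,0,0,0,0,0,0.035],[0,0,0,0,0,0,0.03],[0,0,0,0,0,0,0.02],[0,0,0,0,0,0,0.02]])

```text
time_s: 8.45
ee_pos: [0.4963, 0.0809, 0.2493]
eef_rot: [-0.087, 0.275, 0.914, -0.286]
force: [-0.0, -0.9, 0.2]
finger_gap: 0.292
gripper_force: 0.0
```

Call:
step_arm(steps=[[0,0,0,0,0,0,0.015],[0,0,0,0,0,0,0.01],[0,0,0,0,0,0,0],[0,0,0,0,0,0,0],[0,0,0,0,0,0,0]])

```text
time_s: 8.87
ee_pos: [0.4963, 0.0812, 0.2491]
eef_rot: [-0.087, 0.275, 0.914, -0.286]
force: [3.6, 5.2, 5.9]
finger_gap: 0.139
gripper_force: 58.6
```

```bash
python3 - <<'E'
from fit import *
s=env.get_state(); print(s["ee_pos"],s["finger_gap"],s["gripper_force"],s["force"],s["torque"])
print(rel(*grasp(.985,.605,-.0207)),rel(*grasp(.953,.584,-.0207)))
I={n:vision.camera(n) for n in("scene","wrist")}
measure(s,I,.97,.6)
E
```

```text
[0.49632584 0.08115725 0.24913168] 0.13905394614808064 58.639485239982605 [3.56720388 5.22435213 5.8888885 ] [ 0.54401846 -0.28465578 -0.07436125]
[-0.0013 -0.0005  0.0008 -0.0006 -0.     -0.0005] [-0.0223  0.0174  0.0273 -0.0016 -0.0013 -0.0005]
width 7.4 n 19 off ends [-0.3  -1.16]
width 11.4 n 19 off ends [-11.28 -15.24]
scene wrist sin 0.76 yaw 0.988 elev 0.011 tilt 0.648 r 0.0984
```

Call:
step_arm(steps=[[-0.01,0.008,0.013,-0.001,-0.001,0,0],[-0.022,0.017,0.027,-0.001,-0.0015,0,0],[-0.022,0.017,0.027,-0.001,-0.0015,0,0],[-0.022,0.017,0.027,-0.001,-0.0015,0,0]])

```text
time_s: 9.3
ee_pos: [0.4964, 0.0796, 0.25]
eef_rot: [-0.088, 0.291, 0.912, -0.274]
force: [2.0, 4.6, 4.7]
finger_gap: 0.139
gripper_force: 59.1
```

Call:
step_arm(steps=[[0,0,0,0,0,0,0.015],[0,0,0,0,0,0,0.025],[0,0,0,0,0,0,0.06],[0,0,0,0,0,0,0.085],[0,0,0,0,0,0,0.085]])

```text
time_s: 9.72
ee_pos: [0.4953, 0.0785, 0.2492]
eef_rot: [-0.089, 0.291, 0.912, -0.276]
force: [-0.6, 0.5, 0.5]
finger_gap: 0.705
gripper_force: 0.0
```

Call:
step_arm(steps=[[0,0,0,0,0,0,0.085],[0,0,0,0,0,-0.03,0.085],[0,0,0,0,0,-0.07,0.085],[0,0,0,0,0,-0.11,0.085],[0,0,0,0,0,-0.14,0.085]])

```text
time_s: 10.13
ee_pos: [0.5415, 0.143, 0.3686]
eef_rot: [-0.088, 0.291, 0.912, -0.275]
force: [1.2, 0.3, 0.6]
finger_gap: 0.993
gripper_force: 0.0
```

Call:
step_arm(steps=[[0,0,0,0,0,0,0.085],[0,0,0,0,0,0,0.085]])

```text
time_s: 10.3
ee_pos: [0.5413, 0.1426, 0.3668]
eef_rot: [-0.087, 0.291, 0.912, -0.275]
force: [-0.5, -0.9, -0.6]
finger_gap: 0.994
gripper_force: 0.0
```

```bash
python3 - <<'E'
from fit import *
for k in range(2):
    s=env.get_state(); I={n:vision.camera(n) for n in("wrist","scene","top")}
    measure(s,I,.953,.584)
print(s["ee_pos"],rel(*grasp(.953,.584,-.0207)),s["dq"].round(3))
E
```

```text
width 19.6 n 25 off ends [1.37 1.03]
width 5.6 n 24 off ends [0.2  0.22]
width 9.6 n 17 off ends [2.2  2.21]
wrist scene sin 0.74 yaw 0.953 elev 0.001 tilt 0.576 r 0.1001
wrist top sin 0.59 yaw 0.953 elev 0.002 tilt 0.575 r 0.093
scene top sin 0.2 yaw 0.952 elev -0.003 tilt 0.441 r 0.1157
width 19.8 n 25 off ends [1.39 1.04]
width 5.8 n 24 off ends [0.15 0.23]
width 9.6 n 17 off ends [2.21 2.18]
wrist scene sin 0.74 yaw 0.953 elev 0.002 tilt 0.576 r 0.1002
wrist top sin 0.59 yaw 0.953 elev 0.002 tilt 0.575 r 0.093
scene top sin 0.2 yaw 0.953 elev 0.006 tilt 0.44 r 0.116
[0.53961374 0.14117048 0.36453299] [-0.0049 -0.0021  0.0008 -0.0012  0.0013  0.1369] [-0.003  0.002  0.004  0.001  0.003 -0.001]
```

```bash
python3 - <<'E'
from fit import *
im=vision.camera("scene");t=vision.camera("top");S=cam("scene");T=cam("top")
f=lambda y,ti:proj(S,[P+head(y,ti).apply(v) for v in([0,.065,.1],[0,-.065,.1])])
a=f(.953,.576);b=barline(im,*a,9)
n=np.array([-(a[1]-a[0])[1],(a[1]-a[0])[0]]);n/=np.linalg.norm(n)
print("px per 0.01 tilt",((f(.953,.586)-a)@n).round(3),"offs",[(b[i]-a[i])@n for i in(0,1)])
g=(12,90,80),(30,255,255)
for m,i,(x0,y0,x1,y1) in((T,t,(240,210,275,245)),(S,im,(345,248,376,268))):
    ys,xs=np.nonzero(mask(i,*g)[y0:y1,x0:x1]);print("gear",len(xs),xs.mean()+x0 if len(xs) else 0,ys.mean()+y0 if len(xs) else 0)
cv2.imwrite("pics/end.png",im[:,:,::-1])
E
```

```text
width 5.6 n 24 off ends [-0.07 -0.02]
px per 0.01 tilt [-0.284 -0.312] offs [np.float64(-0.06811594202901633), np.float64(-0.024637681159440587)]
gear 0 0 0
gear 127 359.53543307086613 256.6062992125984
```

View pics/end.png

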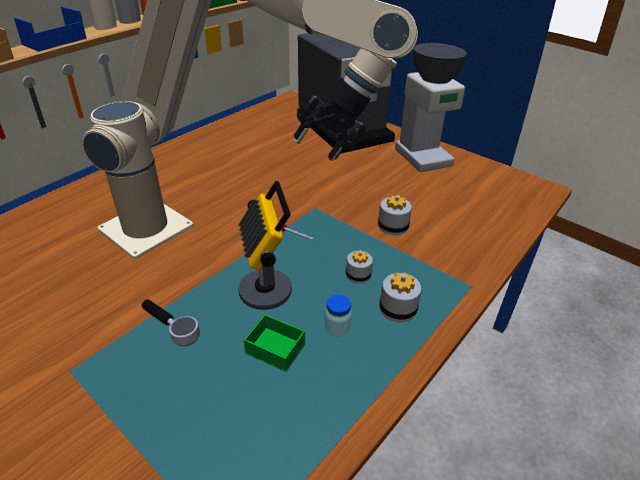

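The final view shows the lamp head aimed at the small motor at (359,265), which hasn't moved (gear at (359.5,256.6), as at the start). The gripper is well clear. The scene camera alone also puts the tilt at about 0.578, so I'm handing in.

```bash
python3 -c "
from rig import env
print(env.hand_in())"
```

```text
the job is handed in; nothing more can be done
None
```

I aimed the work light at the middle of the small motor, let go of it and handed the job in; it measured yaw 0.953 and tilt 0.576 rad against a target of 0.953 and 0.584, about 2–3 mm off at the motor, and the motor and loose items showed no movement in the final scene view.

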